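Seat the sensor module and hold the sprung dust hood at the ready

ROBOT

A 7-joint arm with a two-finger parallel gripper is mounted at the origin on the work surface. World frame = base frame: x ahead of the robot, y to its left, z up, the work surface at z = 0. Lengths are in m, angles in rad, forces in N, time in s.
With the tool pointing down it reaches from about 0.425 to 0.975 m from the base axis. Payload 16.7 kg.
Tool frame: the origin (TCP) lies midway between the tips of the shut fingers; the grasp point (between the pads) lies 19 mm behind it (arm.hold_point_z is the z of the grasp point in the tool frame, in m); z points along the fingers, y is the line along which they close (so a half turn about z gives the same grasp; the last joint's range is limited). The gripper opens to 85 mm and grips with 20 to 120 N. Pads are 22 mm wide; open, the fingers measure 114 mm over their backs; the gripper's body (76 mm by 85 mm) begins 54 mm behind the grasp point. The pads swing forward as they close: fully open they stand 13 mm farther back than shut.
Start: joints at [1.054, 0.426, 0.074, 1.606, -0.034, 1.111, -0.067], TCP at [0.243, -0.63, 0.231] pointing down, gripper open.
Joint ranges: [-2.85, 2.85], [-0.5, 2.14], [-1.23, 1.37], [0.21, 2.46], [-1.02, 4.16], [0.16, 2.05], [-2.73, 2.73]. Speed limits (rad/s): [1.89, 1.89, 2.39, 2.39, 3.01, 3.01, 3.01].

INTERFACE

Orientations are given as [roll, pitch, yaw] about the fixed x, y, z axes, in that order (R = Rz(yaw) Ry(pitch) Rx(roll)).
In Python, from plant import readout, imaging, job, arm gives the robot as it stands.
- The arm moves only by the shell command python3 -m handwheel 'ROWS'. ROWS is JSON, a list of rows, each an object of numbers: "x", "y", "z": the shift along the tool's x, y, z in cm; "wx", "wy", "wz": the turn, a rotation vector about the tool's x, y, z in rad; "gripper": the opening, from 0 (shut) to 1 (fully open). In form: [{"x": .., "y": .., "z": .., "wx": .., "wy": .., "wz": .., "gripper": ..}, ...]. A call has exactly 8 rows; each row is the pose to reach, as a shift and turn from the pose commanded when the call began, along the tool's axes at that moment; what a row does not reach only later rows make up. A row lasts 1/8 s, in which the tool goes at most 62.5 mm and 10.7 degrees, less where a joint would pass 70% of its speed; a pose out of reach is approached as far as the arm can. A call with a gripper value outside its range is refused whole. The fingers move at their own pace and stop on an object; the grip force is fixed at half the most. Time passes only in rows, so rows that repeat a pose let the fingers close, or fill a call up. It gives the time, the measured TCP pose, the force, the opening and the grip force at its end, in the units of the state.
- readout.get_obs(): the state, without advancing time (a new reading comes with each control period).
- imaging.get_image(name): name is "scene" or "top" or "wrist"; returns a dict with "pixels" (400x640x3 uint8, red, green, blue), "depth" (400x640 float32, m along the optical axis (not along the pixel's ray), 0 where there is no reading), "mtx" (3x3 intrinsics, pixels), "xyz" and "attitude" of the camera in the world. Camera axes: x right, y up, looking along -z (the intrinsics and any distortion apply to the point x, -y, -z); pixel columns grow to the right and rows downward; lengths in m; the calibration is good to about 2 mm. A picture is of the moment at which its call begins.
- job.sign_off(): hands the job in; it is judged then, once.
The state is a dict: "t": time; "qpos": joint angles; "joint_vel": joint speeds; "joint_torque": joint torques, N m; "tcp_pos": TCP position; "tcp_rot": TCP orientation; "ft_force": force on the tool from outside, world axes, zero at the start; "wrist_torque": the same for the moment, N m; "finger_gap": opening from 0.0 (shut) to 1.0 (fully open); "finger_force": force on a finger pad.
Only numpy, scipy, OpenCV 4.12 (cv2) and the standard library are available. Lean on these libraries where they do the work, as an engineer would, in place of code of your own. Each camera call takes 0.05 s, during which the arm holds its last target. There are 200 camera calls.

TASK

Seat the sensor module flat and square on the floor of the carriage's pocket and let go of it. Then take the sprung dust hood by its bar and raise it clearly past its balance point, without letting it swing fully open, and ease it back down. Finish while holding the hood still by the bar just below the balance point (not more than ten degrees below), so that the carriage can be slid in and the hood would fall shut if let go; leave the bottle, jar and screwdriver alone.

Things in the scene. Friction and masses are not known exactly. Their poses are not given: they have to be found in the camera images.
- module_center (a point): Sensor module, loose, about 0.25 kg (0.17 to 0.35): a flat steel flange 50 (its x) x 80 (its y) x 10 mm thick, on it in the middle a black housing 30 (x) x 36 (y) x 36 mm tall, total height 46 mm. The point is its centre, 23 mm above its underside; z up. Grip the housing across its 30 mm sides (along x), fingertips above the flange, whose top is 13 mm below this point. Stands on the work surface; a half turn makes no difference to how it fits.
- pocket (a point): Middle of the floor of the pocket in the aluminium carriage (75 x 105 x 20 mm block, fixed, on rails beside the hood). Pocket 55 (its x) x 85 (its y) mm, 8 mm deep, so 2.5 mm play all round the flange; a seated flange stands 2 mm above the carriage's rim. z up; floor 30 mm above the work surface.
- hood (a joint): Angle of the dust hood, 0 shut, grows as its front (robot side) edge rises about the hinge; stop at 1.35 rad fully open. Aluminium shell 180 x 180 x 90 mm, 0.9 kg, with a torsion spring on its hinge. Weight and spring balance at 0.80 rad (46 degrees): below this it falls shut, above it the spring swings it fully open. Force at the bar under 3 N.
- hood_bar (a point): Middle of the hood's bar: round steel, 10 mm thick, 120 mm long, parallel to the hinge (along the point's y), on an arm at each end. It stands 50 mm in front of the hood's front edge and 28 mm above the hood's top; when shut 142 mm above the work surface. Free to pinch from above with the fingers before and behind it; the bar may turn in the grip as the hood rises. The point turns with the hood.
- hood_hinge (a point): Point on the hood's hinge line in the middle of the hood, fixed, 24 mm above the work surface, behind the hood. Its y is the hinge line, its -x points from the hinge to the front of the hood. The shut bar lies 230 mm in front of it and 118 mm above it.
- wash_bottle: Bystander: white bottle 60 mm across, 160 mm tall, origin under its centre. Leave alone.
- screwdriver: Bystander: screwdriver 160 mm long lying on the table. Leave alone.
- screw_jar: Bystander: small clear jar 44 mm across, 40 mm tall, origin under its centre. Leave alone.
Not all that is in view belongs to the job. Leave any green look-alike of the part that bears module_center alone.

How it is judged:
By the outcome, as a careful person would: the job done as asked, in the order asked, and still so for the second after the job is handed in, while the arm keeps its last pose, push and grip.
It also fails if it takes over 61 s, if anything falls off the work surface, if the arm or the gripper's body presses on something with over 40 N, if the wrist force passes 120 N, or if a joint passes its speed limit or range.

## Working session

There is one attempt and no reset: what is moved stays moved. The work goes in short steps, Python scripts to look and compute and a shell command to move; the robot and the scene stay as the last step left them, time stands still between calls to the robot, and variables do not carry over. Pictures are saved under pics/ and viewed, at most 10 in all, crops included, and the job is handed in when it is done.

```bash
ls; mkdir -p pics
python3 - <<'E'
from plant import readout, imaging, job, arm
import cv2,numpy as np,pickle
o=readout.get_obs();print(o, arm.hold_point_z)
for n in ("scene","top"):
    d=imaging.get_image(n);pickle.dump(d,open(f'{n}0.pkl','wb'))
    print(n,d['mtx'],d['xyz'],d['attitude'],[k for k in d]);cv2.imwrite(f'pics/{n}0.png',d['pixels'][:,:,::-1])
E
```

```text
pics
{'t': 0.0, 'qpos': array([ 1.05350467,  0.42676198,  0.0738551 ,  1.60657657, -0.03408295,
        1.11080782, -0.06707329]), 'joint_vel': array([ 8.31559086e-04, -2.99704732e-04, -4.96635063e-05, -9.63667255e-04,
       -2.76441932e-04, -1.35525729e-03, -1.26181214e-04]), 'joint_torque': array([-7.02777888e-04, -9.49833655e+01,  3.76017585e+00, -4.63500595e+01,
        1.91643799e-02,  1.05772913e-02, -1.73102518e-05]), 'tcp_pos': array([ 0.24252499, -0.6295029 ,  0.23060416]), 'tcp_rot': array([-3.14030339e+00,  1.14623057e-04,  3.67791454e-01]), 'ft_force': array([-0.10874464, -0.79324366, -0.07811183]), 'wrist_torque': array([0.0565927 , 0.0195465 , 0.02486821]), 'finger_force': 0.0, 'finger_gap': 1.0013391087080317} -0.0187
scene [[436.83714173   0.         323.30551385]
 [  0.         436.83714173 199.36993153]
 [  0.           0.           1.        ]] [ 0.89329223 -0.35839792  0.93237488] [ 0.64900701 -0.00604324  0.59248468] ['pixels', 'depth', 'mtx', 'xyz', 'attitude']
top [[422.32513381   0.         320.55842085]
 [  0.         422.32513381 198.60758024]
 [  0.           0.           1.        ]] [0.48973979 0.14202131 1.20554767] [ 0.04208191  0.00996191 -1.59383759] ['pixels', 'depth', 'mtx', 'xyz', 'attitude']
```

View pics/scene0.png

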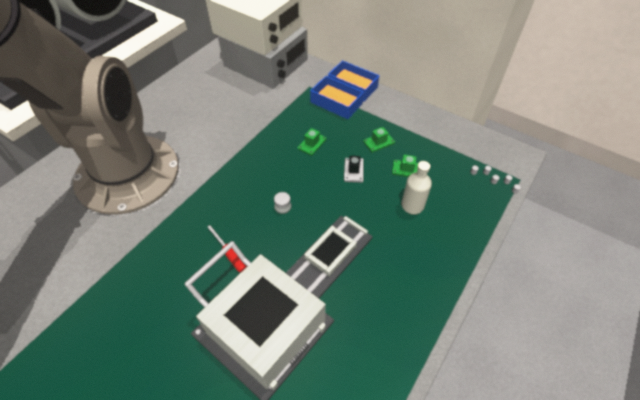

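View pics/top0.png

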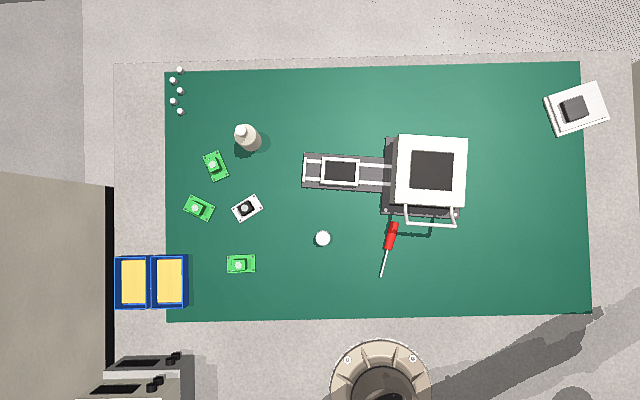

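The scene and top views agree. In the top view, the white and black module is at (247,208). The green look-alikes are at (215,165), (198,207) and (240,264). The carriage pocket is at (341,171), the bar runs along row ~222 (cols 405–457), the bottle is at (247,138), the jar at (322,239) and the screwdriver at (388,245). A white box with a dark square at (577,108) is off to the side. Only (247,208) has a steel flange with a black housing at the right size. I'll confirm it in a crop.

```bash
cat > h.py <<'E'
import numpy as np,cv2,pickle
from scipy.spatial.transform import Rotation as R
def Rc(d): return R.from_euler('xyz',d['attitude']).as_matrix()
def ray(d,uv):
    uv=np.atleast_2d(uv).astype(float);K=d['mtx']
    c=np.c_[(uv[:,0]-K[0,2])/K[0,0],-(uv[:,1]-K[1,2])/K[1,1],-np.ones(len(uv))]
    return c@Rc(d).T
def plane(d,uv,z):
    r=ray(d,uv);p=np.array(d['xyz']);return p+r*((z-p[2])/r[:,2])[:,None]
def cloud(d):
    v,u=np.mgrid[0:400,0:640];r=ray(d,np.c_[u.ravel(),v.ravel()])
    return (np.array(d['xyz'])+r*d['depth'].reshape(-1,1)).reshape(400,640,3)
def proj(d,P):
    c=(np.atleast_2d(P)-d['xyz'])@Rc(d);K=d['mtx']
    return np.c_[K[0,0]*c[:,0]/-c[:,2]+K[0,2],K[1,1]*-c[:,1]/-c[:,2]+K[1,2]]
def tri(d1,u1,d2,u2):
    a,b=ray(d1,u1)[0],ray(d2,u2)[0];p,q=np.array(d1['xyz']),np.array(d2['xyz'])
    s=np.linalg.lstsq(np.c_[a,-b],q-p,rcond=None)[0]
    A,B=p+a*s[0],q+b*s[1];return (A+B)/2,np.linalg.norm(A-B)
E
python3 - <<'E'
from h import *
t=pickle.load(open('top0.pkl','rb'));s=pickle.load(open('scene0.pkl','rb'))
a=t['pixels'][120:290,180:350];b=t['pixels'][120:290,300:480]
c=np.hstack([cv2.resize(a,None,fx=2.2,fy=2.2,interpolation=2),cv2.resize(b,None,fx=2.2,fy=2.2,interpolation=2)])
cv2.imwrite('pics/crop0.png',c[:,:,::-1])
C=cloud(t);S=cloud(s)
for n,(u,v) in dict(mod=(247,208),flL=(237,214),pocket=(341,171),rim=(341,155),table=(300,220),bar=(430,223),hood=(400,150),g=(215,165)).items(): print(n,C[v,u].round(4),t['pixels'][v,u])
for n,(u,v) in dict(mod=(354,163),table=(300,170),pocket=(332,250)).items(): print(n,S[v,u].round(4),s['pixels'][v,u])
E
```

```text
mod [0.5177 0.3549 0.0485] [242 244 237]
flL [0.5022 0.3901 0.0123] [255 253 252]
pocket [0.6151 0.0938 0.0319] [89 85 84]
rim [0.6633 0.0917 0.0085] [152 142 145]
table [ 0.4811  0.213  -0.0016] [ 81 149 128]
bar [ 0.4672 -0.1202  0.1469] [255 246 246]
hood [ 0.6568 -0.0565  0.1176] [255 255 255]
g [0.6384 0.4415 0.048 ] [214 250 223]
mod [0.521  0.3541 0.0439] [72 78 75]
table [ 0.3888  0.283  -0.0032] [29 90 68]
pocket [0.6172 0.0986 0.0298] [41 44 42]
```

View pics/crop0.png

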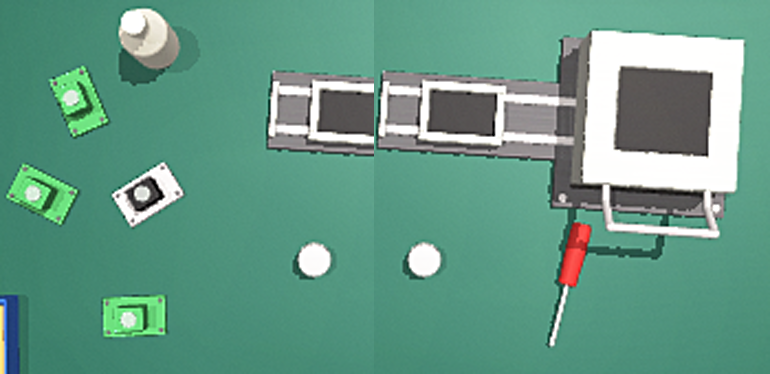

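The crop confirms it: the white flange with black housing at top pixel (247,208) is the only non-green one, so it is the module. The dark pocket in the white carriage is at (341,171). Next are the coarse poses.

```bash
cat >> h.py <<'E'
def rect(P):  # xy points -> centre, long side, short side, yaw of the long side
    P=np.asarray(P,np.float32)[:,:2];c=P.mean(0);(x,y),(w,h),a=cv2.minAreaRect((P-c)*1000)
    a=np.radians(a)
    if w<h: w,h,a=h,w,a+np.pi/2
    return c+np.array([x,y])/1000,w,h,(a+np.pi/2)%np.pi-np.pi/2
def blob(m,uv):
    n,l,st,ce=cv2.connectedComponentsWithStats(m.astype(np.uint8));u,v=map(int,uv)
    if l[v,u]==0:
        k=1+np.argmin(np.hypot(*(ce[1:]-uv).T)+1e3*(st[1:,4]<20))
    else:k=l[v,u]
    c=cv2.findContours((l==k).astype(np.uint8),cv2.RETR_EXTERNAL,cv2.CHAIN_APPROX_NONE)[0][0]
    return c[:,0,:].astype(float),l==k
def rel(goal,yaw,o,pts=None): # row for a tool-down goal TCP (m) with yaw
    r0=R.from_euler('xyz',o['tcp_rot']);d=r0.inv().apply(np.array(goal)-o['tcp_pos'])*100
    g=R.from_euler('xyz',[np.pi,0,yaw]);w=(r0.inv()*g).as_rotvec()
    return d.round(2),w.round(3)
E
python3 - <<'E'
from h import *
t=pickle.load(open('top0.pkl','rb'));p=t['pixels'].astype(int)
hsv=cv2.cvtColor(t['pixels'],cv2.COLOR_RGB2HSV)
low=hsv[...,1]<60
roi=np.zeros((400,640),bool);roi[185:235,225:272]=1
c,_=blob(low&roi,(240,214));print('module',rect(plane(t,c,.010)))
C=cloud(t)
roi=np.zeros((400,640),bool);roi[140:200,310:375]=1
m=roi&(C[...,2]>.033)&(hsv[...,2]>190);c,_=blob(m,(341,158));print('carriage',rect(plane(t,c,.038)))
m=roi&(hsv[...,2]<130);c,_=blob(m,(341,171));print('pocket',rect(plane(t,c,.034)))
Z=C[...,2];roi[:]=0;roi[200:240,390:480]=1
m=roi&(Z>.138)&(Z<.16)&(C[...,0]<.49);Q=C[m];print('bar',rect(Q),np.median(Q[:,2]),m.sum())
roi[:]=0;roi[125:215,385:475]=1
m=roi&(Z>.10)&(Z<.13);print('hood',rect(C[m]),np.median(C[m][:,2]))
E
```

```text
module (array([0.51879774, 0.36222063]), 81.90538787841797, 51.54176330566406, np.float64(-1.0296966546721693))
carriage (array([0.61559587, 0.09772584]), 104.43573760986328, 74.87484741210938, np.float64(1.4777171156419184))
pocket (array([0.61566999, 0.09767125]), 85.01126098632812, 54.17710494995117, np.float64(1.4837085623043245))
bar (array([ 0.46616666, -0.12245084]), 127.9809799194336, 14.225774765014648, np.float64(1.4852023293597498)) 0.14461286793735262 212
hood (array([ 0.58951217, -0.1342342 ]), 208.67042541503906, 181.1184844970703, np.float64(-0.08788511492094209)) 0.11367374709370626
```

```bash
python3 -m handwheel '[{"x":35.7,"y":-32.2,"z":-1,"wz":-1.3,"gripper":1},{"x":35.7,"y":-32.2,"z":-1,"wz":-1.3,"gripper":1},{"x":35.7,"y":-32.2,"z":-1,"wz":-1.3,"gripper":1},{"x":35.7,"y":-32.2,"z":-1,"wz":-1.3,"gripper":1},{"x":35.7,"y":-32.2,"z":-1,"wz":-1.3,"gripper":1},{"x":35.7,"y":-32.2,"z":-1,"wz":-1.3,"gripper":1},{"x":35.7,"y":-32.2,"z":-1,"wz":-1.3,"gripper":1},{"x":35.7,"y":-32.2,"z":-1,"wz":-1.3,"gripper":1}]'
python3 -c "
from h import *;from plant import readout
o=readout.get_obs();print(o['qpos'].round(2));print(rel((.50,.35,.2),2.11,o))"
```

```text
[ 1.05  0.43  0.07  1.61 -0.03  1.11 -0.07]
(array([ 59.24, -82.14,   3.16]), array([-1.000e-03, -1.000e-03, -1.742e+00]))invalid input at $[0]: expected keys x, y, z, wx, wy, wz, gripper
```

```bash
python3 -m handwheel '[{"x":35.7,"y":-32.2,"z":-1,"wx":0,"wy":0,"wz":-1.3,"gripper":1},{"x":35.7,"y":-32.2,"z":-1,"wx":0,"wy":0,"wz":-1.3,"gripper":1},{"x":35.7,"y":-32.2,"z":-1,"wx":0,"wy":0,"wz":-1.3,"gripper":1},{"x":35.7,"y":-32.2,"z":-1,"wx":0,"wy":0,"wz":-1.3,"gripper":1},{"x":35.7,"y":-32.2,"z":-1,"wx":0,"wy":0,"wz":-1.3,"gripper":1},{"x":35.7,"y":-32.2,"z":-1,"wx":0,"wy":0,"wz":-1.3,"gripper":1},{"x":35.7,"y":-32.2,"z":-1,"wx":0,"wy":0,"wz":-1.3,"gripper":1},{"x":35.7,"y":-32.2,"z":-1,"wx":0,"wy":0,"wz":-1.3,"gripper":1}]'
python3 -c "
from h import *;from plant import readout
o=readout.get_obs();print(o['qpos'].round(2),o['tcp_rot']);print(rel((.50,.35,.2),2.11,o))"
```

```text
t: 1.1
tcp_pos: [0.4608, -0.1983, 0.2414]
tcp_rot: [3.141, -0.0, 1.673]
ft_force: [1.2, -0.7, -1.0]
finger_gap: 1.0
finger_force: 0.0
[ 0.64  0.16 -0.39  1.96  0.07  1.04  0.31] [ 3.14134960e+00 -1.49884509e-04  1.67262146e+00]
(array([54.15,  9.47,  4.15]), array([ 0.   , -0.   , -0.437]))
```

```bash
python3 -m handwheel '[{"x":54.2,"y":9.5,"z":4,"wx":0,"wy":0,"wz":-0.437,"gripper":1},{"x":54.2,"y":9.5,"z":4,"wx":0,"wy":0,"wz":-0.437,"gripper":1},{"x":54.2,"y":9.5,"z":4,"wx":0,"wy":0,"wz":-0.437,"gripper":1},{"x":54.2,"y":9.5,"z":4,"wx":0,"wy":0,"wz":-0.437,"gripper":1},{"x":54.2,"y":9.5,"z":4,"wx":0,"wy":0,"wz":-0.437,"gripper":1},{"x":54.2,"y":9.5,"z":4,"wx":0,"wy":0,"wz":-0.437,"gripper":1},{"x":54.2,"y":9.5,"z":4,"wx":0,"wy":0,"wz":-0.437,"gripper":1},{"x":54.2,"y":9.5,"z":4,"wx":0,"wy":0,"wz":-0.437,"gripper":1}]'
python3 -c "
from h import *;from plant import readout,imaging
d=imaging.get_image('wrist');pickle.dump(d,open('w1.pkl','wb'));cv2.imwrite('pics/w1.png',d['pixels'][:,:,::-1])
o=readout.get_obs();pickle.dump(o,open('o1.pkl','wb'));print(o['tcp_pos'],o['tcp_rot'],d['xyz'],d['attitude'],proj(d,[[.5188,.3622,.01]]))"
```

```text
t: 2.1
tcp_pos: [0.4982, 0.2979, 0.2047]
tcp_rot: [-3.141, 0.0, 2.104]
ft_force: [1.3, -0.5, 0.3]
finger_gap: 0.995
finger_force: 0.0
[0.49632678 0.30664092 0.20460508] [ 3.13991814 -0.00438605  2.1110152 ] [0.4568694  0.37020535 0.34614307] [-0.33034866  0.000602    0.53242478] [[363.52563937 131.80174077]]
```

View pics/w1.png

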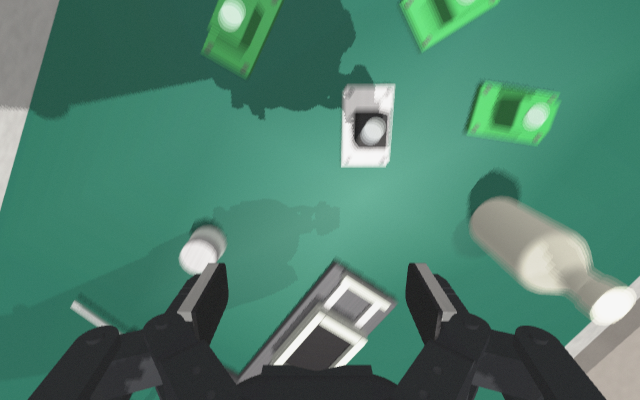

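The wrist view has slight motion blur. It shows the module at (368,126), near its predicted (364,132), and the carriage at (325,335). I'll measure again now the arm is still.

```bash
cat >> h.py <<'E'
def module(d,guess=(.519,.362),view=False):
    hsv=cv2.cvtColor(d['pixels'],cv2.COLOR_RGB2HSV);u,v=proj(d,[[*guess,.02]])[0].astype(int)
    roi=np.zeros((400,640),bool);roi[max(0,v-70):v+70,max(0,u-60):u+60]=1
    m=roi&(hsv[...,1]<70)
    c,mm=blob(m,(u,v));C=cloud(d)
    fl=mm&(abs(C[...,2]-.010)<.007);ys,xs=np.nonzero(fl)
    hs=mm&(C[...,2]>.035);hc=C[hs]
    return rect(plane(d,c,.010)),rect(plane(d,np.c_[xs,ys],.010)),np.median(C[fl][:,2]),np.median(hc[:,2]),rect(hc)
E
python3 -c "
from h import *;from plant import readout,imaging
for i in range(4): d=imaging.get_image('wrist')
pickle.dump(d,open('w2.pkl','wb'))
o=readout.get_obs();print(o['t'],o['tcp_pos'],o['tcp_rot'],np.abs(o['joint_vel']).max())
for r in module(d): print(r)
print(rel((.50,.35,.2),2.11,o))"
```

```text
2.35 [0.49791073 0.29600678 0.20458064] [-3.14056134e+00  1.69060669e-06  2.10529444e+00] 0.027356270144378452
(array([0.51836779, 0.36393655]), 80.23727416992188, 50.490760803222656, np.float64(-1.0345414773272412))
(array([0.5182359 , 0.36450481]), 79.1221923828125, 49.98343276977539, np.float64(-1.0346177103134448))
0.008633894826472449
0.044825859332707496
(array([0.49889785, 0.35954117]), 77.65184783935547, 41.36259841918945, np.float64(0.25942488008172115))
(array([4.54, 2.93, 0.46]), array([-0.001, -0.   , -0.005]))
```

```bash
python3 -m handwheel '[{"x":4.8,"y":5.2,"z":1,"wx":0,"wy":0,"wz":0,"gripper":1},{"x":4.8,"y":5.2,"z":5,"wx":0,"wy":0,"wz":0,"gripper":1},{"x":4.8,"y":5.2,"z":9,"wx":0,"wy":0,"wz":0,"gripper":1},{"x":4.8,"y":5.2,"z":13,"wx":0,"wy":0,"wz":0,"gripper":1},{"x":4.8,"y":5.2,"z":16,"wx":0,"wy":0,"wz":0,"gripper":1},{"x":4.8,"y":5.2,"z":18,"wx":0,"wy":0,"wz":0,"gripper":1},{"x":4.8,"y":5.2,"z":18.9,"wx":0,"wy":0,"wz":0,"gripper":1},{"x":4.8,"y":5.2,"z":18.9,"wx":0,"wy":0,"wz":0,"gripper":1}]'
python3 -c "
from h import *;from plant import readout,imaging
d=imaging.get_image('wrist')
o=readout.get_obs();print(o['t'],o['tcp_pos'],o['tcp_rot'],np.abs(o['joint_vel']).max(),o['ft_force'])
cv2.imwrite('pics/w3.png',d['pixels'][:,:,::-1])
print(rel((.5183,.3637,.015),2.107,o))"
```

```text
t: 3.35
tcp_pos: [0.5188, 0.3638, 0.0163]
tcp_rot: [3.141, 0.0, 2.104]
ft_force: [-0.4, 0.5, 0.6]
finger_gap: 0.999
finger_force: 0.0
3.4 [0.51898735 0.36413686 0.016901  ] [ 3.14064023e+00 -7.70108524e-05  2.10444979e+00] 0.009660844535690105 [-0.87745066  0.35521398  0.73548539]
(array([-0.  , -0.08,  0.19]), array([ 0.001, -0.   , -0.003]))
```

View pics/w3.png

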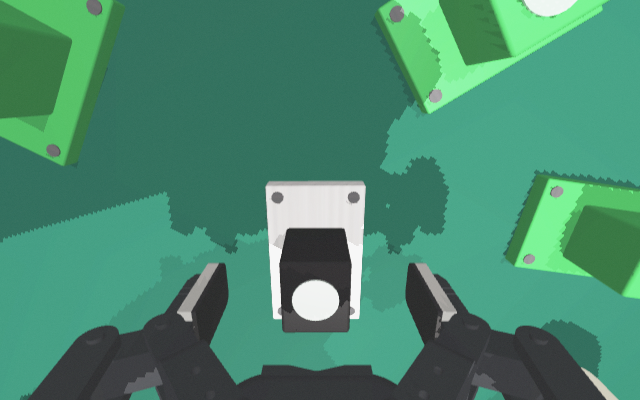

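The wrist view shows the housing (315,285) centred between the open pads (205 and 432), square, with the tips above the flange. I'm closing now.

```bash
python3 -m handwheel '[{"x":0,"y":0,"z":0,"wx":0,"wy":0,"wz":0,"gripper":0.1},{"x":0,"y":0,"z":0,"wx":0,"wy":0,"wz":0,"gripper":0.1},{"x":0,"y":0,"z":0,"wx":0,"wy":0,"wz":0,"gripper":0.1},{"x":0,"y":0,"z":0,"wx":0,"wy":0,"wz":0,"gripper":0.1},{"x":0,"y":0,"z":0,"wx":0,"wy":0,"wz":0,"gripper":0.1},{"x":0,"y":0,"z":0,"wx":0,"wy":0,"wz":0,"gripper":0.1},{"x":0,"y":0,"z":0,"wx":0,"wy":0,"wz":0,"gripper":0.1},{"x":0,"y":0,"z":0,"wx":0,"wy":0,"wz":0,"gripper":0.1}]'
```

```text
t: 4.4
tcp_pos: [0.5188, 0.3642, 0.0166]
tcp_rot: [3.141, 0.0, 2.105]
ft_force: [-0.9, -1.3, 5.8]
finger_gap: 0.345
finger_force: 60.4
```

```bash
python3 -m handwheel '[{"x":0,"y":0,"z":-5,"wx":0,"wy":0,"wz":0,"gripper":0.1},{"x":-5,"y":-1.4,"z":-9,"wx":0,"wy":0,"wz":0.1,"gripper":0.1},{"x":-11,"y":-3,"z":-10,"wx":0,"wy":0,"wz":0.2,"gripper":0.1},{"x":-16.5,"y":-4.5,"z":-11,"wx":0,"wy":0,"wz":0.35,"gripper":0.1},{"x":-22,"y":-6,"z":-12,"wx":0,"wy":0,"wz":0.5,"gripper":0.1},{"x":-27.5,"y":-7.6,"z":-13,"wx":0,"wy":0,"wz":0.624,"gripper":0.1},{"x":-33.4,"y":-9.2,"z":-13,"wx":0,"wy":0,"wz":0.624,"gripper":0.1},{"x":-33.4,"y":-9.2,"z":-13,"wx":0,"wy":0,"wz":0.624,"gripper":0.1}]'
python3 -c "
from h import *;from plant import readout,imaging
for i in range(4):d=imaging.get_image('wrist')
o=readout.get_obs();print(o['t'],o['tcp_pos'],o['tcp_rot'],np.abs(o['joint_vel']).max(),o['ft_force'])
pickle.dump((d,o),open('w4.pkl','wb'))
cv2.imwrite('pics/w4.png',d['pixels'][:,:,::-1])"
```

```text
t: 5.4
tcp_pos: [0.61, 0.0236, 0.1457]
tcp_rot: [-3.142, 0.002, 1.473]
ft_force: [-0.5, 0.9, -2.4]
finger_gap: 0.342
finger_force: 60.2
5.6 [0.60892073 0.03098635 0.14596268] [-3.14114960e+00 -5.60444944e-04  1.48231766e+00] 0.00911803515559203 [ 0.98955793  0.09743227 -1.2941063 ]
```

View pics/w4.png

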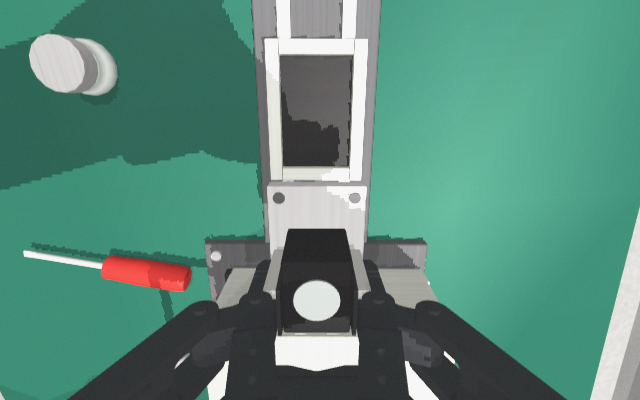

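The wrist view shows the module held square, with its flange far corners at (268,185) and (367,185). The pocket floor spans about cols 280–352 and rows 55–167, clear of the module's far edge. I'll measure both in this view.

```bash
cat > m.py <<'E'
from h import *
d,o=pickle.load(open('w4.pkl','rb'))
C=cloud(d);Z=C[...,2];psi=o['tcp_rot'][2];T=o['tcp_pos']
A=np.array([[np.cos(psi),np.sin(psi)],[np.sin(psi),-np.cos(psi)]]) # world->tool xy
v,u=np.mgrid[0:400,0:640]
def show(n,m,z):
    ys,xs=np.nonzero(m);P=plane(d,np.c_[xs,ys],z);q=(P[:,:2]-T[:2])@A.T*1000
    r=rect(P);print(n,m.sum(),'z',np.median(Z[m]).round(4),'c',r[0].round(4),r[1:],'tool x %.1f..%.1f y %.1f..%.1f'%(*np.percentile(q[:,0],[.5,99.5]),*np.percentile(q[:,1],[.5,99.5])))
    return q
reg=(u>240)&(u<400)
zf=T[2]-.0066
show('flange',(v<235)&reg&(abs(Z-zf)<.006),zf)
show('rim',(v<190)&reg&(Z>.0345)&(Z<.05),.038)
show('floor',(v<175)&reg&(Z>.025)&(Z<.0345)&(u>270)&(u<362)&(v>45),.030)
g=cv2.cvtColor(d['pixels'],cv2.COLOR_RGB2GRAY)
for r in (70,90,110,130,150): print(r,[(int(x)) for x in g[r,255:295]],'|',[int(x) for x in g[r,340:380]]) if r in(90,150) else None
print([int(x) for x in g[180:192,300]],[int(x) for x in g[30:60,315]],[int(x) for x in g[160:185,330]])
print('table',np.median(Z[150:200,450:550]))
E
python3 m.py
```

```text
flange 4910 z 0.138 c [0.6125 0.0593] (49.20773696899414, 27.82131004333496, np.float64(-0.09004347382639644)) tool x 14.6..41.9 y -23.3..25.5
rim 5610 z 0.0366 c [0.6156 0.0994] (103.75431823730469, 74.28981018066406, np.float64(1.4778003394259835)) tool x 16.9..120.1 y -36.4..37.6
floor 8080 z 0.0292 c [0.6162 0.0993] (90.8740005493164, 69.97288513183594, np.float64(1.406244529886917)) tool x 25.2..111.2 y -27.2..28.3
90 [85, 78, 96, 107, 104, 107, 107, 106, 104, 104, 105, 129, 223, 229, 228, 229, 232, 232, 233, 232, 231, 233, 232, 229, 180, 121, 58, 87, 87, 88, 87, 89, 87, 88, 89, 90, 88, 89, 89, 89] | [99, 99, 100, 98, 100, 100, 99, 100, 99, 97, 57, 75, 146, 246, 247, 247, 247, 247, 247, 247, 247, 247, 247, 247, 247, 247, 155, 153, 151, 156, 156, 154, 152, 152, 147, 135, 121, 136, 137, 136]
150 [85, 87, 87, 85, 86, 96, 105, 105, 107, 106, 102, 103, 101, 107, 155, 226, 226, 226, 227, 230, 229, 228, 226, 226, 225, 225, 186, 119, 52, 51, 52, 53, 53, 49, 52, 49, 53, 50, 54, 52] | [103, 105, 105, 103, 103, 104, 103, 102, 52, 94, 157, 247, 247, 247, 247, 247, 247, 247, 247, 247, 247, 247, 247, 153, 153, 155, 159, 156, 155, 152, 154, 138, 118, 141, 141, 141, 142, 141, 141, 142]
[137, 127, 149, 152, 156, 152, 186, 210, 213, 214, 215, 214] [154, 152, 153, 151, 154, 153, 152, 131, 161, 245, 247, 247, 247, 247, 247, 247, 247, 247, 247, 247, 247, 247, 247, 242, 181, 129, 83, 87, 95, 92] [52, 51, 53, 51, 51, 51, 122, 161, 198, 221, 226, 228, 229, 247, 247, 247, 247, 247, 247, 247, 217, 147, 153, 157, 161]
table -0.0005575460058692139
```

```bash
python3 -m handwheel '[{"x":3.5,"y":-0.05,"z":0,"wx":0,"wy":0,"wz":0.003,"gripper":0.1},{"x":6.8,"y":-0.05,"z":1,"wx":0,"wy":0,"wz":0.003,"gripper":0.1},{"x":6.8,"y":-0.05,"z":4,"wx":0,"wy":0,"wz":0.003,"gripper":0.1},{"x":6.8,"y":-0.05,"z":6.5,"wx":0,"wy":0,"wz":0.003,"gripper":0.1},{"x":6.8,"y":-0.05,"z":8,"wx":0,"wy":0,"wz":0.003,"gripper":0.1},{"x":6.8,"y":-0.05,"z":8.6,"wx":0,"wy":0,"wz":0.003,"gripper":0.1},{"x":6.8,"y":-0.05,"z":8.6,"wx":0,"wy":0,"wz":0.003,"gripper":0.1},{"x":6.8,"y":-0.05,"z":8.6,"wx":0,"wy":0,"wz":0.003,"gripper":0.1}]'
python3 -c "
from h import *;from plant import readout,imaging
d=imaging.get_image('wrist')
o=readout.get_obs();print(o['t'],o['tcp_pos'],o['tcp_rot'],np.abs(o['joint_vel']).max(),o['ft_force'])
s=imaging.get_image('scene')
pickle.dump((d,o,s),open('w5.pkl','wb'))
a=cv2.resize(d['pixels'][120:320,220:420],(600,600),interpolation=2)
b=cv2.resize(s['pixels'][200:300,290:380],(200,222))
a[:222,:200]=b
cv2.imwrite('pics/w5.png',a[:,:,::-1])"
```

```text
t: 6.6
tcp_pos: [0.6155, 0.0976, 0.061]
tcp_rot: [3.14, -0.0, 1.478]
ft_force: [-0.3, -0.5, -1.7]
finger_gap: 0.341
finger_force: 60.2
6.65 [0.61543648 0.09748629 0.06096406] [ 3.14035357e+00 -3.30487348e-04  1.47756027e+00] 0.0019060132756521665 [-0.76496206  0.2008728  -1.68640956]
```

View pics/w5.png

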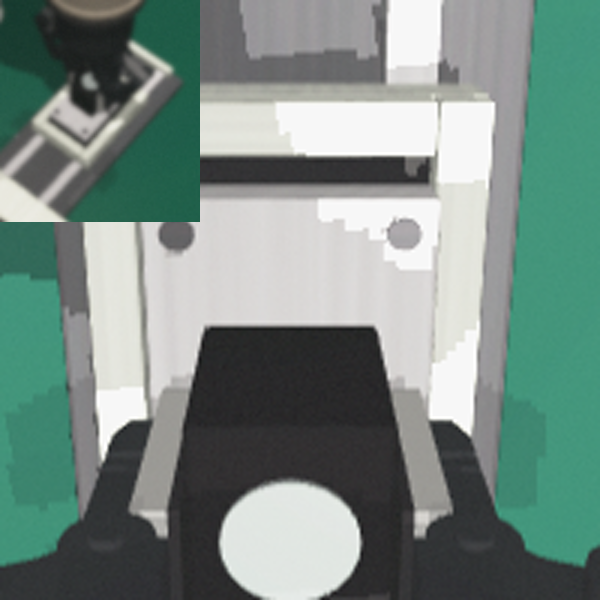

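The view shows the flange's far edge at crop row ~198 (image v≈186) and the pocket's far rim edge at row ~157 (v≈172). The dark floor strip lies between them, with no contact and square sides. I'll compute the offset at nearly equal range.

```bash
cat > m2.py <<'E'
import sys
exec(open('m.py').read().split("reg=")[0].replace("d,o=pickle.load(open('w4.pkl','rb'))","d,o,_=pickle.load(open(sys.argv[1],'rb'))"))
reg=(u>235)&(u<400);zf=T[2]-.0066
show('flange',(v<226)&reg&(abs(Z-(zf-.0015))<.005)&(v>178),zf)
show('rim',(v<250)&reg&(Z>.033)&(Z<.0425),.038)
g=cv2.cvtColor(d['pixels'],cv2.COLOR_RGB2GRAY)
for uu in (290,315,345): print(uu,[int(x) for x in g[145:195,uu]])
for vv in (195,215): print(vv,[int(x) for x in g[vv,240:280]],[int(x) for x in g[vv,355:390]])
def tl(uv,z): return ((plane(d,[uv],z)[0,:2]-T[:2])@A.T*1000).round(2)
for uv,z in (((315,186),zf),((315,172),.038),((315,151),.038),((267.7,187),zf),((366,187),zf)): print(uv,z,tl(uv,z))
E
python3 m2.py w5.pkl
```

```text
flange 4205 z 0.0531 c [0.6194 0.129 ] (49.22977066040039, 22.78573989868164, np.float64(-0.09440240274058365)) tool x 20.3..42.6 y -23.4..25.3
rim 5390 z 0.0367 c [0.6178 0.1238] (74.0135726928711, 56.84563446044922, np.float64(-0.09417496878349141)) tool x -1.9..54.9 y -36.9..36.8
290 [103, 104, 122, 155, 171, 170, 177, 174, 173, 203, 221, 224, 225, 226, 226, 224, 224, 223, 224, 227, 227, 227, 225, 222, 223, 223, 178, 86, 48, 50, 50, 51, 48, 47, 52, 48, 99, 143, 157, 157, 159, 188, 207, 211, 211, 211, 211, 212, 211, 213]
315 [104, 106, 124, 156, 170, 163, 172, 174, 181, 240, 247, 247, 247, 247, 247, 247, 247, 247, 246, 227, 228, 227, 225, 223, 224, 223, 177, 84, 53, 49, 50, 50, 50, 51, 53, 53, 102, 144, 159, 159, 159, 189, 213, 212, 214, 215, 215, 214, 213, 214]
345 [106, 107, 123, 149, 163, 163, 173, 176, 177, 240, 247, 247, 247, 247, 247, 247, 247, 247, 247, 247, 247, 247, 247, 247, 247, 247, 242, 82, 52, 50, 51, 53, 50, 50, 49, 50, 100, 145, 159, 157, 162, 225, 247, 247, 247, 247, 247, 247, 247, 247]
195 [105, 105, 105, 105, 106, 105, 102, 126, 216, 224, 223, 224, 223, 226, 228,
[... 185 characters left out ...]
, 224, 225, 222, 225, 227, 227, 228, 228, 228, 227, 226, 228, 227, 226, 215, 141, 155, 154, 155, 155, 155, 153, 153]
215 [97, 103, 104, 106, 103, 106, 105, 104, 107, 200, 225, 225, 224, 224, 225, 229, 229, 228, 227, 228, 227, 227, 228, 228, 226, 213, 158, 143, 189, 216, 217, 217, 217, 215, 211, 210, 209, 209, 213, 214] [215, 214, 215, 215, 215, 215, 218, 219, 216, 202, 197, 224, 225, 223, 226, 229, 228, 229, 228, 227, 227, 227, 228, 227, 226, 205, 151, 155, 156, 155, 154, 152, 152, 151, 132]
(315, 186) 0.054364059913388454 [41.06  0.33]
(315, 172) 0.038 [44.12  0.28]
(315, 151) 0.038 [55.42  0.31]
(267.7, 187) 0.054364059913388454 [ 40.58 -22.88]
(366, 187) 0.054364059913388454 [40.53 25.37]
```

```bash
python3 -m handwheel '[{"x":0.04,"y":-0.11,"z":0,"wx":0,"wy":0,"wz":0,"gripper":0.1},{"x":0.04,"y":-0.11,"z":0.3,"wx":0,"wy":0,"wz":0,"gripper":0.1},{"x":0.04,"y":-0.11,"z":0.6,"wx":0,"wy":0,"wz":0,"gripper":0.1},{"x":0.04,"y":-0.11,"z":0.9,"wx":0,"wy":0,"wz":0,"gripper":0.1},{"x":0.04,"y":-0.11,"z":1.15,"wx":0,"wy":0,"wz":0,"gripper":0.1},{"x":0.04,"y":-0.11,"z":1.35,"wx":0,"wy":0,"wz":0,"gripper":0.1},{"x":0.04,"y":-0.11,"z":1.45,"wx":0,"wy":0,"wz":0,"gripper":0.1},{"x":0.04,"y":-0.11,"z":1.45,"wx":0,"wy":0,"wz":0,"gripper":0.1}]'
python3 -c "
from h import *;from plant import readout,imaging
d=imaging.get_image('wrist')
o=readout.get_obs();print(o['t'],o['tcp_pos'],o['tcp_rot'],o['ft_force'],o['wrist_torque'])
pickle.dump((d,o,0),open('w6.pkl','wb'))
C=cloud(d)[...,2];u,v=np.meshgrid(range(640),range(400));print('flange top',np.median(C[195:215,290:340]))"
```

```text
t: 7.7
tcp_pos: [0.6138, 0.098, 0.0466]
tcp_rot: [3.141, 0.0, 1.478]
ft_force: [-7.4, -2.2, 16.8]
finger_gap: 0.344
finger_force: 62.6
7.75 [0.61386755 0.09794343 0.04658931] [3.14129759e+00 3.82407795e-04 1.47763326e+00] [-7.04730847 -1.51146983 16.62620075] [-0.35638944  1.64766103 -0.04271886]
flange top 0.03870950179259866
```

```bash
python3 -m handwheel '[{"x":0,"y":0,"z":-0.05,"wx":0,"wy":0,"wz":0,"gripper":0.6},{"x":0,"y":0,"z":-0.05,"wx":0,"wy":0,"wz":0,"gripper":1},{"x":0,"y":0,"z":-0.05,"wx":0,"wy":0,"wz":0,"gripper":1},{"x":0,"y":0,"z":-0.05,"wx":0,"wy":0,"wz":0,"gripper":1},{"x":0,"y":0,"z":-0.5,"wx":0,"wy":0,"wz":0,"gripper":1},{"x":0,"y":0,"z":-4,"wx":0,"wy":0,"wz":0,"gripper":1},{"x":-3,"y":0,"z":-9,"wx":0,"wy":0,"wz":0,"gripper":1},{"x":-6,"y":0,"z":-14,"wx":0,"wy":0,"wz":0,"gripper":1}]'
python3 -c "
from h import *;from plant import readout,imaging
for i in range(4):d=imaging.get_image('wrist')
o=readout.get_obs();print(o['t'],o['tcp_pos'],o['tcp_rot'],o['ft_force'])
pickle.dump((d,o,0),open('w7.pkl','wb'))
cv2.imwrite('pics/w7.png',d['pixels'][:,:,::-1])
C=cloud(d);u,v=proj(d,[[.6156,.0977,.04]])[0].astype(int);print(u,v)
Z=C[...,2];U,V=np.meshgrid(range(640),range(400));r=(abs(U-u)<50)&(abs(V-v)<70)
m=r&(abs(Z-.039)<.0025)&(np.linalg.norm(C[...,:2]-[.6156,.0977],axis=2)<.048)
P=C[m];A=np.c_[P,];c=np.linalg.lstsq(np.c_[P[:,:2],np.ones(len(P))],P[:,2],rcond=None)[0];print(c,np.median(P[:,2]),len(P))"
```

```text
t: 8.75
tcp_pos: [0.608, 0.0378, 0.1872]
tcp_rot: [-3.141, -0.0, 1.479]
ft_force: [1.0, -0.0, 1.0]
finger_gap: 1.0
finger_force: 0.0
8.95 [0.60876383 0.03745183 0.18689505] [3.13930725e+00 3.32456734e-05 1.47630963e+00] [-0.37833496  1.09305211 -0.56412504]
314 119
[0.00037836 0.0021282  0.03781878] 0.038350564385759955 4497
```

View pics/w7.png

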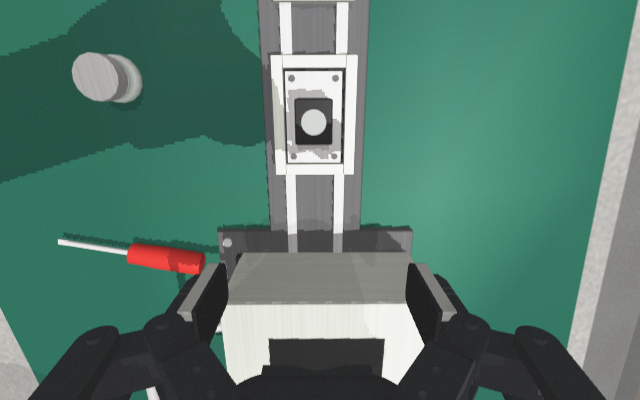

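The view shows the module seated in the pocket at (314,121), with an even dark gap all round (cols 284–343). The depth plane fit is level and about 2 mm above the rim. Next I'll locate the bar by triangulating the top and scene views.

Run:
```python
from h import *
from plant import readout
t=pickle.load(open('top0.pkl','rb'));s=pickle.load(open('scene0.pkl','rb'))
def line(d,guess):
    # white bar centreline pixels near the projected guess line (perpendicular scan, Otsu-free threshold)
    g=cv2.cvtColor(d['pixels'],cv2.COLOR_RGB2GRAY).astype(np.float32)
    a,b=proj(d,guess);n=np.array([-(b-a)[1],(b-a)[0]])/np.hypot(*(b-a));out=[]
    for f in np.linspace(.1,.9,25):
        k=np.arange(-7,7.01,.25);q=a+f*(b-a)+k[:,None]*n
        w=cv2.remap(g,q[:,0].astype(np.float32)[None],q[:,1].astype(np.float32)[None],1)[0]
        m=w>(w.max()+w.min())/2;out.append(a+f*(b-a)+n*k[m].mean())
    return np.array(out)
c=np.array([.466,-.1225,.142]);e=np.array([np.cos(1.483),np.sin(1.483),0])
G=[c+.055*e,c-.055*e]
lt,ls=line(t,G),line(s,G)
P=plane(t,lt,.142);Q=plane(s,ls,.142)
for n,X in(('top',P),('scene',Q)):
    k=np.polyfit(X[:,1],X[:,0],1);print(n,'x at y=-.1225',np.polyval(k,-.1225),'yaw',np.arctan2(1,k[0]),'rms',np.std(X[:,0]-np.polyval(k,X[:,1])))
# height: intersect plane of top-ray fan with scene rays
A=np.array(t['xyz']);r=ray(t,lt);nn=np.cross(r[0],r[-1]);R2=ray(s,ls);B=np.array(s['xyz'])
X=B+R2*(((A-B)@nn)/(R2@nn))[:,None];print('tri median',np.median(X,0),'z',X[[0,12,-1],2])
# ends
Z=cloud(t);m=(Z[...,2]>.138)&(Z[...,2]<.16)&(Z[...,0]<.475)&(abs(Z[...,1]+.12)<.12)&(Z[...,0]>.44)
w=(Z[m][:,:2]-c[:2])@e[:2];print('along',w.min(),w.max())
o=readout.get_obs();print(rel((.466,-.122,.20),1.483,o))
```

```text
top x at y=-.1225 0.4642514396640024 yaw 1.4798044438400648 rms 0.0001580352454125541
scene x at y=-.1225 0.46126967317932116 yaw 1.4854730189357601 rms 0.0005646460180442395
tri median [ 0.46408601 -0.1245713   0.14701591] z [0.15202891 0.14667169 0.14723054]
along -0.06392142946940828 0.06404716090873827
(array([-17.22, -12.71,  -1.34]), array([ 0.002,  0.   , -0.007]))
```

```bash
python3 -m handwheel '[{"x":-4.3,"y":-3.2,"z":-1,"wx":0,"wy":0,"wz":-0.005,"gripper":1},{"x":-8.6,"y":-6.4,"z":-1,"wx":0,"wy":0,"wz":-0.005,"gripper":1},{"x":-13,"y":-9.6,"z":-1,"wx":0,"wy":0,"wz":-0.005,"gripper":1},{"x":-17.3,"y":-12.9,"z":-1,"wx":0,"wy":0,"wz":-0.005,"gripper":1},{"x":-17.3,"y":-12.9,"z":1,"wx":0,"wy":0,"wz":-0.005,"gripper":1},{"x":-17.3,"y":-12.9,"z":4,"wx":0,"wy":0,"wz":-0.005,"gripper":1},{"x":-17.3,"y":-12.9,"z":6.5,"wx":0,"wy":0,"wz":-0.005,"gripper":1},{"x":-17.3,"y":-12.9,"z":6.5,"wx":0,"wy":0,"wz":-0.005,"gripper":1}]'
python3 -c "
from h import *;from plant import readout,imaging
for i in range(3):d=imaging.get_image('wrist')
o=readout.get_obs();print(o['t'],o['tcp_pos'],o['tcp_rot'],o['ft_force'])
pickle.dump((d,o,0),open('w8.pkl','wb'))
cv2.imwrite('pics/w8.png',d['pixels'][:,:,::-1])
print(rel((.464,-.1225,.122),1.481,o))"
```

```text
t: 9.95
tcp_pos: [0.4623, -0.121, 0.1186]
tcp_rot: [-3.137, -0.001, 1.484]
ft_force: [-1.0, 0.1, 0.1]
finger_gap: 0.999
finger_force: 0.0
10.1 [ 0.46418917 -0.12169783  0.12114891] [ 3.14125546e+00 -2.56289745e-04  1.48330439e+00] [-1.23409253 -0.28375973  0.17887228]
(array([-0.08, -0.01, -0.09]), array([ 0.   , -0.   ,  0.002]))
```

View pics/w8.png

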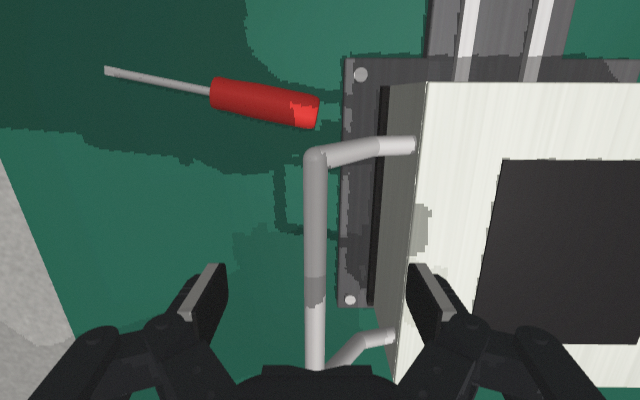

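The view shows the bar (col ~315, rows 150–370) running midway between the open pads (205 and 432), with the back finger above the hood top. I'm closing on it.

```bash
python3 -m handwheel '[{"x":0,"y":0,"z":0,"wx":0,"wy":0,"wz":0,"gripper":0.02},{"x":0,"y":0,"z":0,"wx":0,"wy":0,"wz":0,"gripper":0.02},{"x":0,"y":0,"z":0,"wx":0,"wy":0,"wz":0,"gripper":0.02},{"x":0,"y":0,"z":0,"wx":0,"wy":0,"wz":0,"gripper":0.02},{"x":0,"y":0,"z":0,"wx":0,"wy":0,"wz":0,"gripper":0.02},{"x":0,"y":0,"z":0,"wx":0,"wy":0,"wz":0,"gripper":0.02},{"x":0,"y":0,"z":0,"wx":0,"wy":0,"wz":0,"gripper":0.02},{"x":0,"y":0,"z":0,"wx":0,"wy":0,"wz":0,"gripper":0.02}]'
python3 - <<'E'
import numpy as np
# shift of the bar from shut: back (tool +y = world +x), up (tool -z)
for th in (0,.1,.2,.3,.4,.5,.6,.7,.72,.8,.9,.95,1.0):
    c,s=np.cos(th),np.sin(th);print(th,'y %.2f z %.2f'%(100*(.23-.23*c+.118*s),-100*(.23*s+.118*c-.118)))
E
```

```text
t: 11.1
tcp_pos: [0.4627, -0.122, 0.1203]
tcp_rot: [-3.14, 0.0, 1.483]
ft_force: [-6.5, 2.1, 3.4]
finger_gap: 0.093
finger_force: 58.5
0 y 0.00 z -0.00
0.1 y 1.29 z -2.24
0.2 y 2.80 z -4.33
0.3 y 4.51 z -6.27
0.4 y 6.41 z -8.03
0.5 y 8.47 z -9.58
0.6 y 10.68 z -10.93
0.7 y 13.01 z -12.04
0.72 y 13.49 z -12.24
0.8 y 15.44 z -12.92
0.9 y 17.95 z -13.55
0.95 y 19.22 z -13.77
1.0 y 20.50 z -13.93
```

```bash
python3 -m handwheel '[{"x":0,"y":0.62,"z":-1.14,"wx":0,"wy":0,"wz":0,"gripper":0.02},{"x":0,"y":1.29,"z":-2.24,"wx":0,"wy":0,"wz":0,"gripper":0.02},{"x":0,"y":2.02,"z":-3.3,"wx":0,"wy":0,"wz":0,"gripper":0.02},{"x":0,"y":2.8,"z":-4.33,"wx":0,"wy":0,"wz":0,"gripper":0.02},{"x":0,"y":3.63,"z":-5.32,"wx":0,"wy":0,"wz":0,"gripper":0.02},{"x":0,"y":4.51,"z":-6.27,"wx":0,"wy":0,"wz":0,"gripper":0.02},{"x":0,"y":5.44,"z":-7.17,"wx":0,"wy":0,"wz":0,"gripper":0.02},{"x":0,"y":6.41,"z":-8.03,"wx":0,"wy":0,"wz":0,"gripper":0.02}]'
cat > hood.py <<'E'
from h import *;from plant import readout,imaging
for i in range(2): d=imaging.get_image('wrist')
t=imaging.get_image('top');s=imaging.get_image('scene')
o=readout.get_obs();print(o['t'],o['tcp_pos'],o['tcp_rot'],o['ft_force'],o['finger_gap'])
pickle.dump((d,o,t,s),open('hd.pkl','wb'))
b=np.array([.464,-.1225,.142]);g=o['tcp_pos']-[0,0,.0187]*np.array([1,1,-1]);e=np.array([np.cos(-.0885),np.sin(-.0885)])
H=b[:2]+.23*e;f=(g[:2]-H)@e;h=g[2]-.024
print('grasp-based: radius',np.hypot(f,h),'theta',np.arctan2(h,-f)-np.arctan2(.118,.23))
for n,x in(('top',t),('scene',s)):  # hood top normal from cloud
    C=cloud(x);q=(C[...,:2]-H);a=q@e;l=q@np.array([-e[1],e[0]]);r=np.hypot(a,C[...,2]-.024)
    m=(abs(l)<.085)&(C[...,2]>.08)&(a>-.25)&(a<.1)&(r<.235)&(r>.08)&(x['depth']>0)
    P=np.c_[a[m],C[...,2][m]-.024]
    # top plane: distance .09 from hinge along normal n=(sin th, cos th); face at x=-.18 from hinge
    best=[]
    for th in np.arange(0,1.36,.01):
        best.append((np.sum(abs(P@[np.sin(th),np.cos(th)]-.090)<.003),round(th,2)))
    print(n,len(P),sorted(best)[-3:])
E
python3 hood.py
```

```text
t: 12.1
tcp_pos: [0.5258, -0.1279, 0.2022]
tcp_rot: [-3.137, 0.001, 1.482]
ft_force: [-21.7, 1.2, 21.6]
finger_gap: 0.097
finger_force: 59.7
12.3 [ 0.52604184 -0.12791644  0.20234625] [-3.13808014e+00  9.68959886e-04  1.48219447e+00] [-24.08130264   1.74802422  24.27148807] 0.0906141448574145
grasp-based: radius 0.25876238738602936 theta 0.3915885375144667
top 3972 [(np.int64(2861), np.float64(0.39)), (np.int64(2998), np.float64(0.41)), (np.int64(3087), np.float64(0.4))]
scene 8927 [(np.int64(7076), np.float64(0.4)), (np.int64(8030), np.float64(0.38)), (np.int64(8065), np.float64(0.39))]
```

Angle measured three ways: grip 0.39, top 0.40, scene 0.39 rad. The arc runs about 2 mm too close to the hinge (34 N radial), so I'll shift it outward a little as I go on.

```bash
python3 -m handwheel '[{"x":0,"y":0.81,"z":-0.9,"wx":0,"wy":0,"wz":0,"gripper":0.02},{"x":0,"y":1.86,"z":-1.65,"wx":0,"wy":0,"wz":0,"gripper":0.02},{"x":0,"y":2.95,"z":-2.35,"wx":0,"wy":0,"wz":0,"gripper":0.02},{"x":0,"y":4.07,"z":-3.0,"wx":0,"wy":0,"wz":0,"gripper":0.02},{"x":0,"y":5.22,"z":-3.6,"wx":0,"wy":0,"wz":0,"gripper":0.02},{"x":0,"y":5.22,"z":-3.6,"wx":0,"wy":0,"wz":0,"gripper":0.02},{"x":0,"y":5.22,"z":-3.6,"wx":0,"wy":0,"wz":0,"gripper":0.02},{"x":0,"y":5.22,"z":-3.6,"wx":0,"wy":0,"wz":0,"gripper":0.02}]'
python3 hood.py
```

```text
t: 13.3
tcp_pos: [0.5804, -0.1328, 0.2383]
tcp_rot: [3.14, 0.001, 1.482]
ft_force: [-7.1, -2.1, 12.1]
finger_gap: 0.093
finger_force: 61.9
13.5 [ 0.58035618 -0.13278383  0.23827433] [3.14037985e+00 5.78868967e-04 1.48232240e+00] [-6.94555916 -3.22463461 11.28510106] 0.09457608255248809
grasp-based: radius 0.2590155851489689 theta 0.6445059374581943
top 3498 [(np.int64(2284), np.float64(0.64)), (np.int64(2350), np.float64(0.66)), (np.int64(2447), np.float64(0.65))]
scene 9658 [(np.int64(7269), np.float64(0.62)), (np.int64(7866), np.float64(0.64)), (np.int64(8071), np.float64(0.63))]
```

```bash
python3 -m handwheel '[{"x":0,"y":1.15,"z":-0.6,"wx":0,"wy":0,"wz":0,"gripper":0.02},{"x":0,"y":2.36,"z":-1.1,"wx":0,"wy":0,"wz":0,"gripper":0.02},{"x":0,"y":3.6,"z":-1.5,"wx":0,"wy":0,"wz":0,"gripper":0.02},{"x":0,"y":4.85,"z":-1.85,"wx":0,"wy":0,"wz":0,"gripper":0.02},{"x":0,"y":6.1,"z":-2.14,"wx":0,"wy":0,"wz":0,"gripper":0.02},{"x":0,"y":7.39,"z":-2.36,"wx":0,"wy":0,"wz":0,"gripper":0.02},{"x":0,"y":7.9,"z":-2.43,"wx":0,"wy":0,"wz":0,"gripper":0.02},{"x":0,"y":7.9,"z":-2.43,"wx":0,"wy":0,"wz":0,"gripper":0.02}]'
python3 hood.py
```

```text
t: 14.5
tcp_pos: [0.6597, -0.1401, 0.2615]
tcp_rot: [3.14, 0.0, 1.482]
ft_force: [-0.1, -5.6, 2.8]
finger_gap: 0.09
finger_force: 63.5
14.7 [ 0.65930125 -0.14002857  0.26147424] [3.14064004e+00 4.60555225e-04 1.48204771e+00] [-1.31968642 -4.94206212  1.94274096] 0.08736806960044008
grasp-based: radius 0.2584093469788991 theta 0.9651480778332047
top 3058 [(np.int64(1023), np.float64(0.96)), (np.int64(1072), np.float64(0.98)), (np.int64(1082), np.float64(0.97))]
scene 8405 [(np.int64(6127), np.float64(0.94)), (np.int64(6519), np.float64(0.96)), (np.int64(6680), np.float64(0.95))]
```

```bash
python3 -m handwheel '[{"x":0,"y":-1.0,"z":0.15,"wx":0,"wy":0,"wz":0,"gripper":0.02},{"x":0,"y":-2.0,"z":0.34,"wx":0,"wy":0,"wz":0,"gripper":0.02},{"x":0,"y":-3.0,"z":0.58,"wx":0,"wy":0,"wz":0,"gripper":0.02},{"x":0,"y":-4.0,"z":0.84,"wx":0,"wy":0,"wz":0,"gripper":0.02},{"x":0,"y":-5.0,"z":1.16,"wx":0,"wy":0,"wz":0,"gripper":0.02},{"x":0,"y":-6.0,"z":1.5,"wx":0,"wy":0,"wz":0,"gripper":0.02},{"x":0,"y":-6.4,"z":1.67,"wx":0,"wy":0,"wz":0,"gripper":0.02},{"x":0,"y":-6.4,"z":1.67,"wx":0,"wy":0,"wz":0,"gripper":0.02}]'
python3 hood.py
python3 -m handwheel '[{"x":0,"y":0,"z":0,"wx":0,"wy":0,"wz":0,"gripper":0.02},{"x":0,"y":0,"z":0,"wx":0,"wy":0,"wz":0,"gripper":0.02},{"x":0,"y":0,"z":0,"wx":0,"wy":0,"wz":0,"gripper":0.02},{"x":0,"y":0,"z":0,"wx":0,"wy":0,"wz":0,"gripper":0.02},{"x":0,"y":0,"z":0,"wx":0,"wy":0,"wz":0,"gripper":0.02},{"x":0,"y":0,"z":0,"wx":0,"wy":0,"wz":0,"gripper":0.02},{"x":0,"y":0,"z":0,"wx":0,"wy":0,"wz":0,"gripper":0.02},{"x":0,"y":0,"z":0,"wx":0,"wy":0,"wz":0,"gripper":0.02}]'
python3 hood.py
python3 -c "
from h import *
d,o,t,s=pickle.load(open('hd.pkl','rb'));a=np.hstack([t['pixels'][100:300,170:490],s['pixels'][130:400,150:440][:200]])
cv2.imwrite('pics/end.png',cv2.resize(a,None,fx=1.3,fy=1.3,interpolation=2)[:,:,::-1])"
```

```text
t: 15.7
tcp_pos: [0.5951, -0.1341, 0.2453]
tcp_rot: [3.141, 0.001, 1.482]
ft_force: [-4.2, -4.2, 8.0]
finger_gap: 0.091
finger_force: 62.7
15.9 [ 0.59538012 -0.13412343  0.245371  ] [3.14050632e+00 4.75439862e-04 1.48234206e+00] [-4.00152075 -4.72503101  9.38601078] 0.09281690164586484
grasp-based: radius 0.25934342181319947 theta 0.7088214503478443
top 3384 [(np.int64(1977), np.float64(0.73)), (np.int64(2185), np.float64(0.71)), (np.int64(2192), np.float64(0.72))]
scene 9616 [(np.int64(7044), np.float64(0.71)), (np.int64(7881), np.float64(0.69)), (np.int64(7930), np.float64(0.7))]
t: 16.9
tcp_pos: [0.5954, -0.1341, 0.2454]
tcp_rot: [3.141, 0.0, 1.482]
ft_force: [-5.0, -5.4, 9.9]
finger_gap: 0.088
finger_force: 62.8
17.1 [ 0.59540123 -0.13412145  0.24538212] [3.14046776e+00 5.02044926e-04 1.48238157e+00] [-4.24465639 -5.32900465  8.65311908] 0.09235606717877119
grasp-based: radius 0.2593458334840833 theta 0.7089121097475501
top 3376 [(np.int64(1990), np.float64(0.73)), (np.int64(2170), np.float64(0.71)), (np.int64(2176), np.float64(0.72))]
scene 9628 [(np.int64(7044), np.float64(0.71)), (np.int64(7828), np.float64(0.69)), (np.int64(7910), np.float64(0.7))]
```

View pics/end.png

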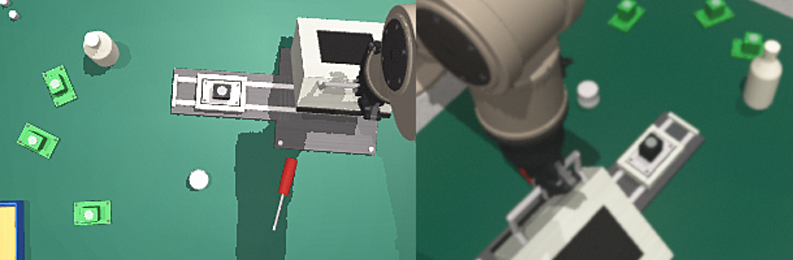

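The final view shows the module seated in the carriage (left panel, 221,92), the hood held half-open by the bar, and the bottle, jar and screwdriver where they were. The hood is steady at about 0.71 rad, roughly 5° below balance.

```bash
python3 -c "
from plant import job;print(job.sign_off())"
```

```text
the job is handed in; nothing more can be done
None
```

The job is handed in, with no verdict shown: the module is seated flat and square in the pocket and released, and the hood went up to about 0.965 rad and is now held still by the bar at about 0.71 rad, roughly 5° below balance.

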